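# Wipe the ball tray's foot and present the ball to the inspection camera

## Robot

A 7-joint arm with a two-finger parallel gripper is mounted at the origin on the work surface. World frame = base frame: x ahead of the robot, y to its left, z up, the work surface at z = 0. Lengths are in m, angles in rad, forces in N, time in s.
With the tool pointing down it reaches from about 0.425 to 0.875 m from the base axis. Payload 4.7 kg.
Tool frame: the origin (TCP) lies midway between the tips of the shut fingers; the grasp point (between the pads) lies 19 mm behind it; x points along the fingers, z is the direction in which the jaws open and shut, and the axes are right-handed (so a half turn about x gives the same grasp; the last joint's range is limited). The gripper opens to 87 mm and grips with 3 to 60 N. Pads are 19 mm wide; open, the fingers measure 117 mm over their backs; the gripper's body (75 mm by 190 mm) begins 51 mm behind the grasp point.
Start: joints at [-1.142, 0.321, -0.07, 1.45, 0.023, 1.371, -0.057], TCP at [0.262, 0.595, 0.223] pointing down, gripper open.
Joint ranges: [-2.86, 2.86], [-0.3, 2.09], [-1.38, 1.24], [0.06, 2.45], [-1.56, 4.7], [0.09, 2.05], [-2.69, 2.69]. Speed limits (rad/s): [2.57, 2.57, 3.14, 3.14, 3.14, 3.14, 3.14].

## Interface

Orientations are given as a rotation vector (axis times angle).
In Python, from bench import ctrl gives the robot as it stands.
- The arm moves only by the shell command python3 -m pendant 'ROWS' [OPENING] [FORCE]. ROWS is JSON, a list of rows, each an object with "travel": the shift along the tool's x, y, z in m, a list of three; "twist": the turn about the tool's x in rad. In form: [{"travel": [x, y, z], "twist": twist}, ...]. A call has 1 to 10 rows; each row is the pose to reach, as a shift and turn from the pose measured when the call began, along the tool's axes at that moment; what a row does not reach only later rows make up. A row lasts 1/8 s, in which the tool goes at most 62.5 mm and 10.7 degrees, less where a joint would pass 70% of its speed; a pose out of reach is approached as far as the arm can. A call with a gripper value outside its range is refused whole. OPENING is the opening, from -1 (shut) to 1 (fully open), so that 0 is half open, set as the call begins (- or left out, the last holds). The fingers move at their own pace and stop on an object; FORCE is the grip in N (left out, the last holds). Time passes only in rows, so rows that repeat a pose let the fingers close. It gives the time, the measured TCP pose, the force and the opening at its end, in the units of the state.
- ctrl.get_state(): the state, without advancing time (a new reading comes with each control period).
- ctrl.get_image(name): name is "scene" or "top" or "wrist"; returns the picture (384x512x3 uint8, red, green, blue); there is no depth.
- ctrl.camera_model(name): a dict with "K" (3x3 intrinsics, pixels), "rvec" (rotation vector, rad) and "tvec" (3), from world to camera coordinates, as OpenCV has them; the wrist camera has in their place "T_tool_cam" (4x4, takes a point from camera to tool coordinates, whose origin is the TCP and whose axes are the tool frame's). Camera axes: x right, y down, z forward; pixel columns grow to the right and rows downward; lengths in m; the calibration is good to about 2 mm. A picture is of the moment at which its call begins: read the wrist's pose just before it. camera_model takes no time and is no camera call.
- ctrl.close_job(): hands the job in, once; it reports no verdict.
The state is a dict: "time": time; "joint_positions": joint angles; "qd": joint speeds; "joint_torque": joint torques, N m; "position": TCP position; "tool_rot": TCP orientation; "ft_force": force on the tool from outside, world axes, zero at the start; "torque": the same for the moment, N m; "grip_width": opening from 0.0 (shut) to 1.0 (fully open).
Only numpy, scipy, OpenCV 4.12 (cv2) and the standard library are available. Lean on these libraries where they do the work, as an engineer would, in place of code of your own. Each camera call takes 0.05 s, during which the arm holds its last target.

## Task

Pick up the small ball tray by its upright steel fin, press its foot lightly onto the spring-loaded rubber wiping plate right beside the stop bar, and draw it in one steady stroke along the plate to the open end, keeping the plate pushed in by about 5 mm and never down to its bottom. Then carry the tray to the inspection camera, near level all the way so that the loose ball never leaves its pocket, and finish while still holding the tray up level in the air, its ball end towards the camera, with the ball straight in front of the lens, at lens height and 80 mm away from it. Do not touch the camera, and leave the oil bottle, brush and jar where they are.

Things in the scene. Friction and masses are not known exactly. Their poses are not given: they have to be found in the camera images.
- tray_grip (a point): Grip point of the loose ball tray (120 g), in its upright steel fin, 63 mm above the tray's underside. Fin: 36 mm long (x), 12 mm thick (y), its top 16 mm above this point. Black deck: 130 (x) by 64 mm (y), 5 mm thick, its top 34 mm below this point; the end towards +x carries the ball pocket, the other is empty. z is up when level.
- tray_foot (a point): Centre of the underside of the tray's round rubber foot (50 mm across, 24 mm high, under the middle of the deck), 63 mm straight below tray_grip, same axes.
- tray_pocket (a point): Centre of the ball when it sits in the middle of its pocket: 45 mm along the tray's x from the fin's centre and 24 mm below tray_grip, same axes. The pocket is a ring only 3 mm high, 19 mm wide inside, open at the top, so the ball lies loose with about 2 mm of play each way.
- ball_center (a point): Centre of the loose steel ball, 20 mm in diameter, 33 g, lying in the tray's pocket.
- wiper_mid (a point): Centre of the wiping plate's top while not pressed, 38 mm above the table. Flat rubber plate, 200 mm long (x), 80 mm wide (y). x points from the stop bar to the open end: the stop bar is a steel bar across the end at x = -103 to -113 mm, 8 mm higher than the unpressed plate; the end at x = +100 mm is open. Its steel base, 236 by 120 mm, is fixed to the table.
- wiper (a joint): How far the wiping plate is pushed straight down (m): 0 not pressed, 0.012 at its bottom. It moves level, on springs: about 2.4 N before it starts to move, then 0.6 N per mm more (about 5 N at 5 mm, 10 N at the bottom); the tray's own weight does not press it in.
- scope_lens (a point): Centre of the inspection camera's front glass, 140 mm above the table. x points from the lens back into the camera (it looks along -x). Level grey barrel, 44 mm across at the lens, 137 mm long, on a post 85 mm behind the lens (top 206 mm above the table); the 100 mm square foot plate, 16 mm thick, begins 35 mm behind the lens. Fixed.
- scope_focus (a point): Empty point in the air where the ball's centre is to be held: 80 mm straight in front of the lens, 140 mm above the table, same axes as scope_lens.
- scope: The whole inspection camera; origin on the table straight below the lens, same axes.
- oil: Bystander: closed blue bottle, 44 mm across, 110 mm high. Origin at the centre of its underside.
- brush: Bystander: hand brush lying flat, along its x, about 200 mm long. Origin on its underside.
- jar: Bystander: closed amber jar, 56 mm across, 60 mm high. Origin at the centre of its underside.
Things that resemble listed ones, but are neither listed nor needed, are in the scene too. Of the things that look like the part that bears tray_grip, take the one that is nearest to the robot's base at the start.

How it is judged:
On the way, in this order (a step that is already met when the one before it is completed fails the run):
1. the tray's foot presses the wiping plate in by 2 to 10.5 mm at the stop-bar end (45 mm or more from the middle, within 16 mm of the centre line) (y of tray_foot in the frame of wiper_mid between -0.016 and 0.016 m and value of joint wiper between 0.002 and 0.0105 m and x of tray_foot in the frame of wiper_mid below -0.045 m), for 0.15 s.
2. still pressed as the foot passes the first half of the plate (y of tray_foot in the frame of wiper_mid between -0.016 and 0.016 m and value of joint wiper between 0.002 and 0.0105 m and x of tray_foot in the frame of wiper_mid between -0.035 and -0.005 m), for 0.1 s.
3. still pressed as the foot passes the second half (y of tray_foot in the frame of wiper_mid between -0.016 and 0.016 m and value of joint wiper between 0.002 and 0.0105 m and x of tray_foot in the frame of wiper_mid between 0.005 and 0.035 m), for 0.1 s.
4. still pressed at the open end, 45 mm or more past the middle (y of tray_foot in the frame of wiper_mid between -0.016 and 0.016 m and value of joint wiper between 0.002 and 0.0105 m and x of tray_foot in the frame of wiper_mid above 0.045 m), for 0.05 s.
At the end, for the whole second after the job is handed in: Tray held by the fingers in the air (foot over 80 mm up), level to 5 degrees, ball in its pocket and within 15 mm of the point 80 mm in front of the lens, fin at least 90 mm in front of the lens plane; camera untouched; bottle, brush and jar within 20 mm of their starts (distance between ball_center and scope_focus below 0.015 m and distance between ball_center and tray_pocket below 0.006 m and angle between tray_grip's own z axis and vertical below 0.09 rad and height (world z) of tray_foot above 0.08 m and x of tray_grip in the frame of scope_lens below -0.09 m and contact force between scope and anything else below 0.3 N and contact force between the fingers and anything else above 2 N and distance of each of oil, brush, jar from where it was at the start of the episode below 0.02 m); the arm keeps its last pose, push and grip.
It fails at once if the ball leaves its pocket (distance between ball_center and tray_pocket above 0.012 m).
It fails at once if the tray tips by more than 0.35 rad (20 degrees) (angle between tray_grip's own z axis and vertical above 0.35 rad).
It fails at once if the wiping plate is pressed to its bottom (over 11.5 mm) (value of joint wiper above 0.0115 m).
It fails at once if the camera is struck or pushed (over 2 N) (contact force between scope and anything else above 2 N).
It fails at once if the bottle, brush or jar is moved by more than 20 mm (distance of any of oil, brush, jar from where it was at the start of the episode above 0.02 m).
It also fails if it takes over 56 s, if anything falls off the work surface, if the arm or the gripper's body presses on something with over 40 N, if the wrist force passes 120 N, or if a joint passes its speed limit or range.

## Working session

There is one attempt and no reset: what is moved stays moved. The work goes in short steps, Python scripts to look and compute and a shell command to move; the robot and the scene stay as the last step left them, time stands still between calls to the robot, and variables do not carry over. Pictures are saved under pics/ and viewed, and the job is handed in when it is done.

```bash
mkdir -p pics
python3 - <<'E'
from bench import ctrl
import cv2,numpy as np
s=ctrl.get_state()
print(s['time'],s['position'],s['tool_rot'],s['grip_width'],s['ft_force'])
for n in("scene","top","wrist"):
    im=ctrl.get_image(n); cv2.imwrite(f'pics/{n}0.png',im[:,:,::-1]); m=ctrl.camera_model(n); print(n,{k:np.round(v,4).tolist() for k,v in m.items()})
E
```

```text
0.0 [0.26177311 0.59433419 0.22143736] [-0.89966033  1.378961    0.89773184] 0.9976281438573082 [-0.1937115   0.33118244  1.45414687]
scene {'K': [[435.1115, 0.0, 248.3202], [0.0, 435.1115, 193.971], [0.0, 0.0, 1.0]], 'rvec': [0.6666, 2.5031, -1.3515], 'tvec': [0.5691, 0.0071, 1.7768]}
top {'K': [[355.5779, 0.0, 249.2804], [0.0, 355.5779, 189.7703], [0.0, 0.0, 1.0]], 'rvec': [2.1352, -2.1803, 0.1623], 'tvec': [-0.1316, 0.5879, 1.0157]}
wrist {'K': [[272.1267, 0.0, 252.2636], [0.0, 272.1267, 194.1086], [0.0, 0.0, 1.0]], 'T_tool_cam': [[0.0003, -0.2492, 0.9685, -0.1625], [0.0001, -0.9685, -0.2492, 0.0678], [1.0, 0.0002, -0.0003, 0.0], [0.0, 0.0, 0.0, 1.0]]}
```

View pics/scene0.png

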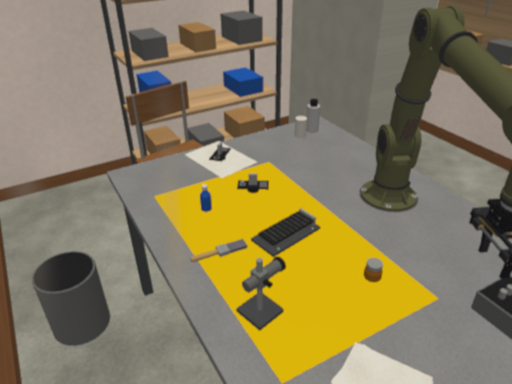

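View pics/top0.png

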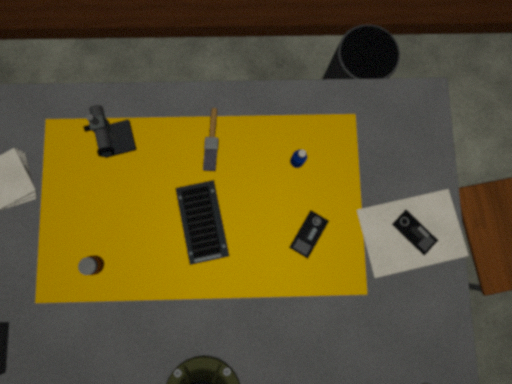

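View pics/wrist0.png

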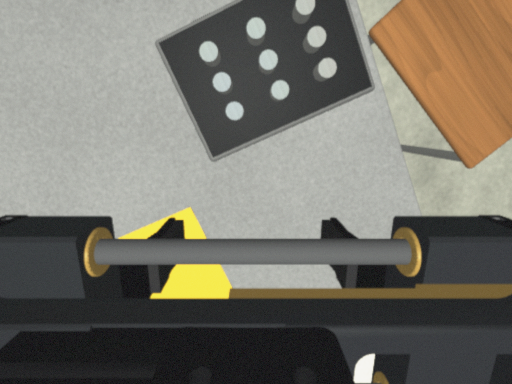

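```bash
cat > h.py <<'E'
from bench import ctrl
import cv2,numpy as np
from scipy.spatial.transform import Rotation as R
def cam(n):
    m=ctrl.camera_model(n); Rm=R.from_rotvec(m['rvec']).as_matrix(); return np.array(m['K']),Rm,np.array(m['tvec'])
def ray(n,u,v,z):
    K,Rm,t=cam(n); d=Rm.T@np.linalg.inv(K)@[u,v,1]; c=-Rm.T@t; return c+d*(z-c[2])/d[2]
def proj(n,P):
    K,Rm,t=cam(n); q=K@(Rm@np.asarray(P,float)+t); return q[:2]/q[2]
E
python3 - <<'E'
import cv2
im=cv2.imread('pics/top0.png')
def c(im,x,y,w,h,f,n): cv2.imwrite(n,cv2.resize(im[y:y+h,x:x+w],None,fx=f,fy=f,interpolation=cv2.INTER_CUBIC))
c(im,60,90,180,190,3,'pics/t_a.png'); c(im,270,130,120,140,4,'pics/t_b.png')
c(cv2.imread('pics/scene0.png'),180,130,180,200,3,'pics/s_a.png')
E
```

```text
(no output)
```

View pics/t_a.png

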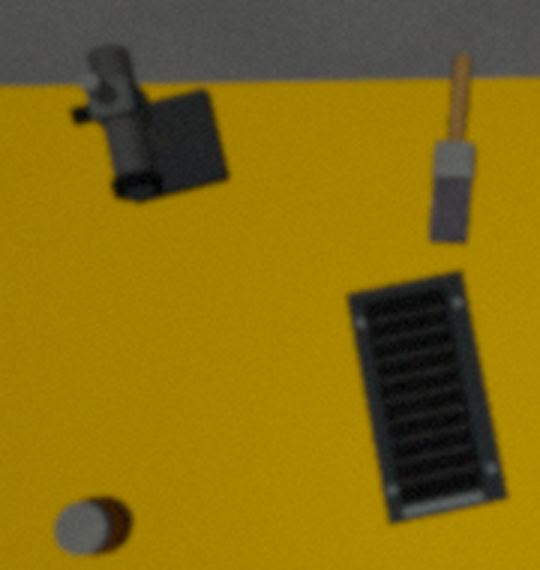

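View pics/t_b.png

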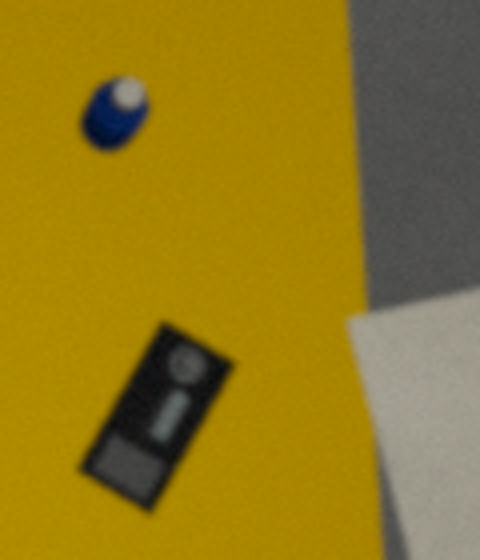

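View pics/s_a.png

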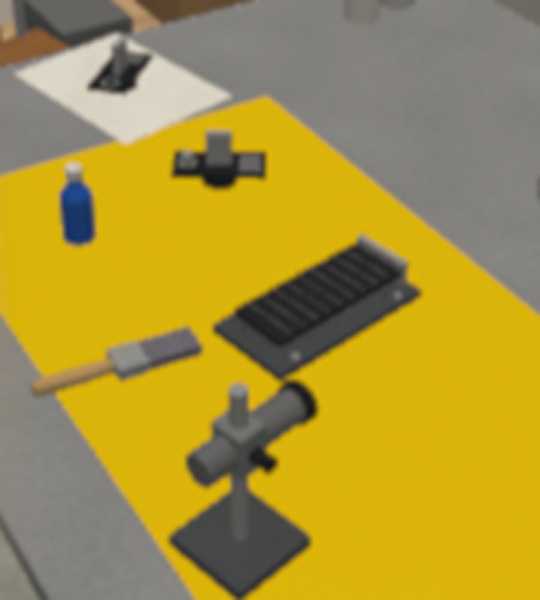

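Run:
```python
from h import *
f=lambda c,x0,y0,s,z:np.array([ray('top',x0+(u+.5)/s-.5,y0+(v+.5)/s-.5,z) for u,v in c])
T=f([(165,322),(235,363),(152,513),(80,470)],270,130,4,.029); print('tray',T.round(4).tolist(),T.mean(0))
print([np.linalg.norm(T[i]-T[(i+1)%4]).round(4) for i in range(4)])
d=T[0]+T[1]-T[2]-T[3]; print('yaw',np.degrees(np.arctan2(d[1],d[0])))
print('ring',f([(187,365)],270,130,4,.03),'fin top',f([(170,417)],270,130,4,.079),f([(177,392),(164,442)],270,130,4,.079))
for z in(.0,.012,.025):
    W=f([(348,295),(462,272),(507,497),(390,523)],60,90,3,z); print('wip',z,W.mean(0),[np.linalg.norm(W[i]-W[(i+1)%4]).round(4) for i in range(4)])
    d=W[0]+W[1]-W[2]-W[3]; print('yaw',np.degrees(np.arctan2(d[1],d[0])))
W=f([(365,300),(447,285),(480,490),(395,505)],60,90,3,.038);print('plate',W.round(3).tolist())
print('stop',f([(442,502)],60,90,3,.046))
print('lens',f([(139,184)],60,90,3,.14),'back',f([(107,47)],60,90,3,.162),'foot',f([(208,90),(228,180)],60,90,3,.016))
print('bystander brush',f([(450,240),(460,55)],60,90,3,.01),'oil',f([(128,93)],270,130,4,.11),'jar',f([(82,527)],60,90,3,.06))
K,Rm,t=cam('top');print('cam',-Rm.T@t)
print('decoy',ray('top',415,232,.029))
```

```text
tray [[0.5215, -0.3268, 0.029], [0.4899, -0.3776, 0.029], [0.3815, -0.3108, 0.029], [0.4138, -0.2591, 0.029]] [ 0.45167151 -0.31858817  0.029     ]
[np.float64(0.0599), np.float64(0.1273), np.float64(0.061), np.float64(0.1272)]
yaw -31.881086738030472
ring [[ 0.48911053 -0.34151928  0.03      ]] fin top [[ 0.45063483 -0.31782863  0.079     ]] [[ 0.46806074 -0.32359307  0.079     ]
 [ 0.43327802 -0.31279738  0.079     ]]
wip 0.0 [0.49631878 0.00199131 0.        ] [np.float64(0.1191), np.float64(0.2335), np.float64(0.1193), np.float64(0.2348)]
yaw 10.631290607241969
wip 0.012 [0.49572227 0.00056714 0.012     ] [np.float64(0.1178), np.float64(0.231), np.float64(0.118), np.float64(0.2322)]
yaw 10.63129060724197
wip 0.025 [ 0.49507605 -0.0009757   0.025     ] [np.float64(0.1164), np.float64(0.2282), np.float64(0.1166), np.float64(0.2294)]
yaw 10.63129060724197
plate [[0.59, 0.058, 0.038], [0.603, -0.023, 0.038], [0.402, -0.054, 0.038], [0.389, 0.028, 0.038]]
stop [[ 0.39147312 -0.0178509   0.046     ]]
lens [[0.68550537 0.24452098 0.14      ]] back [[0.80680286 0.26863287 0.162     ]] foot [[0.81599428 0.2252037  0.016     ]
 [0.7198571  0.20251261 0.016     ]]
bystander brush [[ 0.65406735 -0.02378872  0.01      ]
 [ 0.85170072 -0.0356209   0.01      ]] oil [[ 0.67759704 -0.29266962  0.11      ]] jar [[0.37663693 0.31843752 0.06      ]]
cam [ 0.44225426 -0.12708649  1.08760986]
decoy [ 0.4499403  -0.63425258  0.029     ]
```

```bash
cat >> h.py <<'E'
def plan(tx=None,ty=None,tz=None,yaw=None):
    """target TCP; yaw = world heading (deg) of tool z axis. prints shift along tool axes & twist, from current pose"""
    s=ctrl.get_state(); p=np.array(s['position']); Rm=R.from_rotvec(s['tool_rot']).as_matrix()
    h=np.degrees(np.arctan2(Rm[1,2],Rm[0,2]))
    print('t',round(s['time'],2),'p',p.round(4),'zhead',h.round(2),'tilt',np.degrees(np.arccos(-Rm[2,0])).round(2),'F',np.round(s['ft_force'],2),'g',round(s['grip_width'],3),'q7',np.round(s['joint_positions'],2))
    if tx is None: return
    print('travel',(Rm.T@(np.array([tx,ty,tz])-p)).round(4), 'twist',None if yaw is None else np.radians((h-yaw+180)%360-180).round(4))
    return
E
python3 - <<'E'
from h import *
s=ctrl.get_state();print(R.from_rotvec(s['tool_rot']).as_matrix().round(4))
plan(.4512,-.318,.20,58); plan(.4512,-.318,.20,-122)
E
```

```text
[[-5.000e-04 -9.152e-01  4.030e-01]
 [-1.400e-03  4.030e-01  9.152e-01]
 [-1.000e+00 -1.000e-04 -1.500e-03]]
t 0.15 p [0.2619 0.5945 0.2217] zhead 66.23 tilt 0.08 F [-0.57 -0.2  -0.09] g 0.997 q7 [-1.14  0.32 -0.07  1.45  0.02  1.37 -0.06]
travel [ 0.0229 -0.541  -0.7587] twist 0.1437
t 0.15 p [0.2619 0.5945 0.2217] zhead 66.23 tilt 0.08 F [-0.57 -0.2  -0.09] g 0.997 q7 [-1.14  0.32 -0.07  1.45  0.02  1.37 -0.06]
travel [ 0.0229 -0.541  -0.7587] twist -2.9979
```

Run:
```python
from h import *
plan(.50,.15,.26,62)
```

```text
t 0.15 p [0.2619 0.5945 0.2217] zhead 66.23 tilt 0.08 F [-0.57 -0.2  -0.09] g 0.997 q7 [-1.14  0.32 -0.07  1.45  0.02  1.37 -0.06]
travel [-0.0378 -0.3971 -0.3108] twist 0.0739
```

```bash
python3 -m pendant '[{"travel":[-0.01,-0.04,-0.03],"twist":0.01},{"travel":[-0.02,-0.08,-0.062],"twist":0.02},{"travel":[-0.03,-0.12,-0.093],"twist":0.03},{"travel":[-0.038,-0.16,-0.124],"twist":0.04},{"travel":[-0.038,-0.20,-0.155],"twist":0.05},{"travel":[-0.038,-0.24,-0.187],"twist":0.06},{"travel":[-0.038,-0.28,-0.218],"twist":0.07},{"travel":[-0.038,-0.32,-0.249],"twist":0.07},{"travel":[-0.038,-0.36,-0.28],"twist":0.07},{"travel":[-0.038,-0.397,-0.311],"twist":0.07}]'
python3 - <<'E'
from h import *
plan(.4512,-.318,.24,58)
E
```

```text
time: 1.4
position: [0.5004, 0.1482, 0.2601]
tool_rot: [-0.846, 1.402, 0.844]
ft_force: [0.2, 0.8, 0.3]
grip_width: 0.997
t 1.4 p [0.5004 0.1482 0.2601] zhead 62.21 tilt 0.08 F [0.15 0.76 0.34] g 0.997 q7 [-0.64  0.03  0.31  1.72 -0.01  1.4   0.75]
travel [ 0.0207 -0.1739 -0.4353] twist 0.0735
```

```bash
python3 -m pendant '[{"travel":[0.002,-0.017,-0.044],"twist":0.01},{"travel":[0.004,-0.035,-0.088],"twist":0.02},{"travel":[0.006,-0.053,-0.132],"twist":0.03},{"travel":[0.008,-0.07,-0.176],"twist":0.04},{"travel":[0.01,-0.088,-0.22],"twist":0.05},{"travel":[0.012,-0.106,-0.264],"twist":0.06},{"travel":[0.014,-0.123,-0.308],"twist":0.07},{"travel":[0.016,-0.141,-0.352],"twist":0.073},{"travel":[0.018,-0.158,-0.395],"twist":0.073},{"travel":[0.021,-0.174,-0.435],"twist":0.073}]'
python3 - <<'E'
from h import *
plan(.4512,-.318,.20,58)
cv2.imwrite('pics/w1.png',ctrl.get_image('wrist')[:,:,::-1])
s=ctrl.get_state(); T=np.array(ctrl.camera_model('wrist')['T_tool_cam']);K=np.array(ctrl.camera_model('wrist')['K'])
Rm=R.from_rotvec(s['tool_rot']).as_matrix()
for n,P in dict(fin1=(.4665,-.3275,.079),fin2=(.4359,-.3085,.079),finc=(.4512,-.318,.079),c0=(.5215,-.3268,.029),c1=(.4899,-.3776,.029)).items():
    c=T[:3,:3].T@(Rm.T@(np.array(P)-s['position'])-T[:3,3]); q=K@c; print(n,q[:2]/q[2])
E
```

```text
time: 2.65
position: [0.451, -0.3193, 0.2397]
tool_rot: [-0.79, 1.424, 0.788]
ft_force: [-0.1, 0.6, 0.3]
grip_width: 1.0
t 2.65 p [ 0.451  -0.3193  0.2397] zhead 58.02 tilt 0.07 F [-0.05  0.59  0.31] g 1.0 q7 [-0.17  0.12  0.81  1.7  -0.09  1.36  1.66]
travel [0.0397 0.0005 0.0012] twist 0.0003
fin1 [259.81104469 194.56045557]
fin2 [259.74338538 165.3466957 ]
finc [259.77768034 180.15448509]
c0 [279.66448339 216.68063671]
c1 [238.30435522 216.91895955]
```

View pics/w1.png

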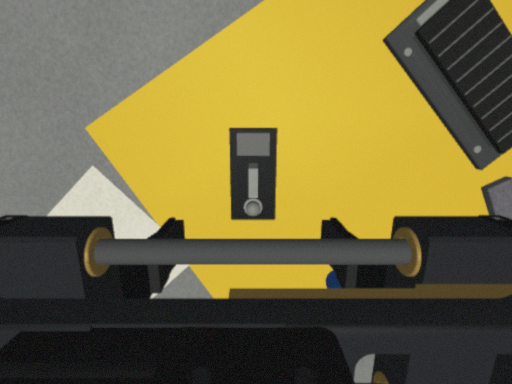

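Run:
```python
from h import *
plan(.4512,-.318,.20,58)
s=ctrl.get_state(); T=np.array(ctrl.camera_model('wrist')['T_tool_cam']);print(T)
Rm=R.from_rotvec(s['tool_rot']).as_matrix();print(Rm.round(4))
print(Rm.T@(np.array((.4512,-.318,.079))-s['position']))
```

```text
t 2.7 p [ 0.4484 -0.3257  0.2395] zhead 57.63 tilt 0.39 F [-1.71 -3.29  1.11] g 1.004 q7 [-0.17  0.12  0.81  1.7  -0.09  1.36  1.67]
travel [0.0395 0.0019 0.0082] twist -0.0065
[[ 2.00268908e-04 -2.49210786e-01  9.68449247e-01 -1.62485784e-01]
 [ 1.04210156e-04 -9.68449256e-01 -2.49210810e-01  6.78118374e-02]
 [ 9.99999975e-01  1.50831424e-04 -1.67979980e-04 -2.55285942e-05]
 [ 0.00000000e+00  0.00000000e+00  0.00000000e+00  1.00000000e+00]]
[[-0.0015 -0.8446  0.5354]
 [-0.0066  0.5354  0.8446]
 [-1.     -0.0023 -0.0064]]
[0.16045451 0.0021373  0.00900438]
```

```bash
python3 -m pendant '[{"travel":[0.01,0.002,0.008],"twist":-0.006},{"travel":[0.02,0.002,0.008],"twist":-0.006},{"travel":[0.035,0.002,0.008],"twist":-0.006}]'
python3 - <<'E'
from h import *
plan(.4512,-.318,.044,58)
E
```

```text
time: 3.08
position: [0.4517, -0.3165, 0.2035]
tool_rot: [-0.795, 1.426, 0.787]
ft_force: [0.2, -0.4, -0.4]
grip_width: 0.997
t 3.08 p [ 0.4517 -0.3165  0.2035] zhead 58.13 tilt 0.34 F [ 0.21 -0.4  -0.42] g 0.997 q7 [-0.17  0.14  0.8   1.75 -0.1   1.29  1.67]
travel [ 0.1595 -0.     -0.0006] twist 0.0022
```

```bash
python3 -m pendant '[{"travel":[0.02,0,-0.001],"twist":0},{"travel":[0.045,0,-0.001],"twist":0},{"travel":[0.07,0,-0.001],"twist":0},{"travel":[0.095,0,-0.001],"twist":0},{"travel":[0.12,0,-0.001],"twist":0},{"travel":[0.14,0,-0.001],"twist":0},{"travel":[0.152,0,-0.001],"twist":0},{"travel":[0.159,0,-0.001],"twist":0},{"travel":[0.16,0,-0.001],"twist":0},{"travel":[0.16,0,-0.001],"twist":0}]'
python3 - <<'E'
from h import *
plan(.4512,-.318,.044,58)
cv2.imwrite('pics/w2.png',ctrl.get_image('wrist')[:,:,::-1])
cv2.imwrite('pics/s2.png',cv2.resize(ctrl.get_image('scene')[130:230,180:330,::-1],None,fx=4,fy=4))
plan()
E
```

```text
time: 4.32
position: [0.4514, -0.3187, 0.0441]
tool_rot: [-0.795, 1.425, 0.786]
ft_force: [0.4, -0.0, 0.1]
grip_width: 1.001
t 4.33 p [ 0.4514 -0.3187  0.0441] zhead 58.12 tilt 0.36 F [ 0.36 -0.03  0.11] g 1.001 q7 [-0.09  0.34  0.75  1.92 -0.27  0.99  1.8 ]
travel [0.0001 0.0005 0.0005] twist 0.0021
t 4.42 p [ 0.4514 -0.3186  0.0442] zhead 58.13 tilt 0.36 F [-0.67  0.27  0.3 ] g 0.996 q7 [-0.09  0.34  0.75  1.92 -0.27  0.99  1.8 ]
```

View pics/w2.png

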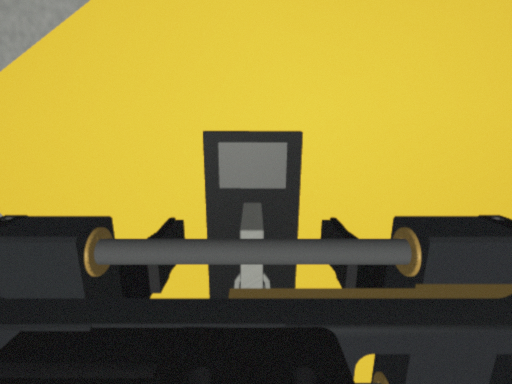

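View pics/s2.png

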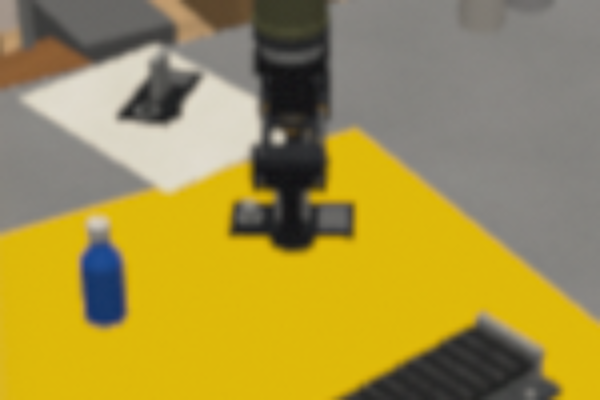

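```bash
python3 -m pendant '[{"travel":[0,0,0],"twist":0},{"travel":[0,0,0],"twist":0},{"travel":[0,0,0],"twist":0},{"travel":[0,0,0],"twist":0},{"travel":[0,0,0],"twist":0},{"travel":[0,0,0],"twist":0},{"travel":[0,0,0],"twist":0},{"travel":[0,0,0],"twist":0}]' -1 15; python3 -m pendant '[{"travel":[0,0,0],"twist":0},{"travel":[0,0,0],"twist":0},{"travel":[0,0,0],"twist":0}]' -1 50;  python3 - <<'E'
from h import *
plan()
cv2.imwrite('pics/w3.png',ctrl.get_image('wrist')[:,:,::-1])
E
```

```text
time: 5.42
position: [0.4514, -0.3186, 0.0442]
tool_rot: [-0.795, 1.425, 0.786]
ft_force: [0.3, 0.1, -0.8]
grip_width: 0.171
time: 5.8
position: [0.4514, -0.3186, 0.0442]
tool_rot: [-0.795, 1.425, 0.786]
ft_force: [-0.7, -0.7, -0.5]
grip_width: 0.133
t 5.8 p [ 0.4514 -0.3186  0.0442] zhead 58.12 tilt 0.36 F [-0.73 -0.68 -0.55] g 0.133 q7 [-0.09  0.34  0.75  1.92 -0.27  0.99  1.8 ]
```

View pics/w3.png

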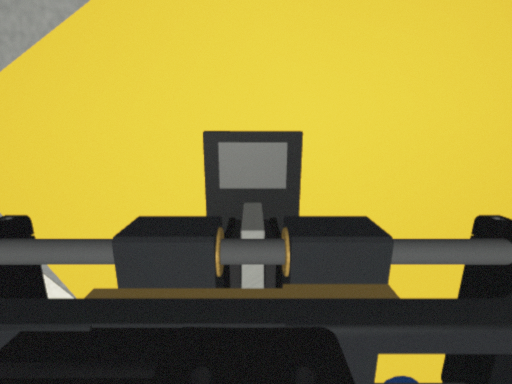

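```bash
python3 -m pendant '[{"travel":[-0.001,0,0],"twist":0},{"travel":[-0.003,0,0],"twist":0},{"travel":[-0.008,0,0],"twist":0},{"travel":[-0.017,0,0],"twist":0},{"travel":[-0.029,0,0],"twist":0},{"travel":[-0.041,0,0],"twist":0},{"travel":[-0.052,0,0],"twist":0},{"travel":[-0.059,0,0],"twist":0},{"travel":[-0.063,0,0],"twist":0},{"travel":[-0.064,0,0],"twist":0}]';  python3 - <<'E'
from h import *
c,s=np.cos(np.radians(10.6)),np.sin(np.radians(10.6))
plan(.4965-.065*c,.0015-.065*s,.11,10.6)
cv2.imwrite('pics/s4.png',cv2.resize(ctrl.get_image('scene')[130:230,180:330,::-1],None,fx=4,fy=4))
cv2.imwrite('pics/w4.png',ctrl.get_image('wrist')[:,:,::-1])
E
```

```text
time: 7.1
position: [0.4514, -0.3182, 0.1082]
tool_rot: [-0.795, 1.425, 0.786]
ft_force: [-0.1, -0.4, -2.1]
grip_width: 0.136
t 7.1 p [ 0.4514 -0.3182  0.1082] zhead 58.13 tilt 0.36 F [-0.06 -0.36 -2.1 ] g 0.136 q7 [-0.13  0.25  0.79  1.86 -0.19  1.11  1.74]
travel [-0.0037  0.1784  0.2514] twist 0.8295
```

View pics/s4.png

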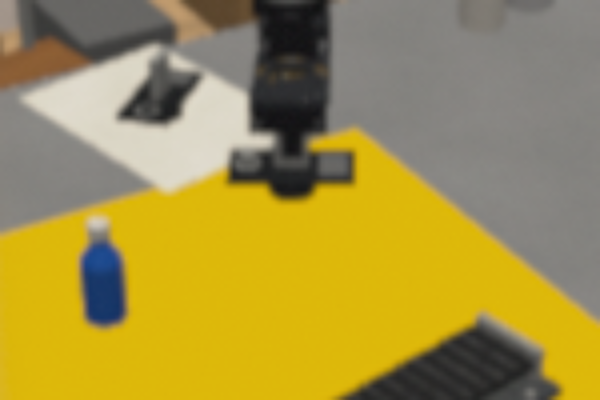

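View pics/w4.png

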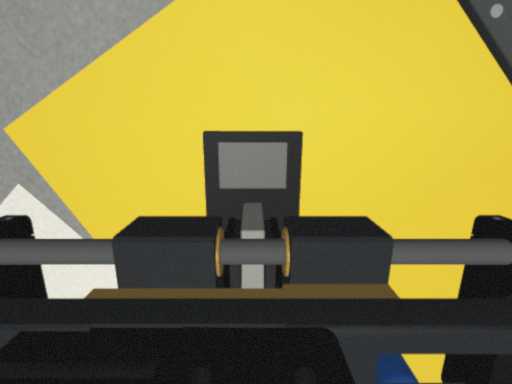

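```bash
python3 -m pendant '[{"travel":[0,0.003,0.004],"twist":0.01},{"travel":[-0.001,0.009,0.013],"twist":0.04},{"travel":[-0.002,0.02,0.028],"twist":0.09},{"travel":[-0.002,0.032,0.045],"twist":0.15},{"travel":[-0.002,0.045,0.063],"twist":0.21},{"travel":[-0.002,0.057,0.08],"twist":0.27},{"travel":[-0.002,0.069,0.098],"twist":0.32},{"travel":[-0.002,0.08,0.113],"twist":0.37},{"travel":[-0.002,0.087,0.122],"twist":0.4},{"travel":[-0.002,0.089,0.126],"twist":0.415}]';  python3 - <<'E'
from h import *
c,s=np.cos(np.radians(10.6)),np.sin(np.radians(10.6))
plan(.4965-.065*c,.0015-.065*s,.11,10.6)
E
```

```text
time: 8.45
position: [0.442, -0.1631, 0.1088]
tool_rot: [-0.474, 1.522, 0.466]
ft_force: [0.2, -0.2, -1.6]
grip_width: 0.13
t 8.45 p [ 0.442  -0.1631  0.1088] zhead 34.38 tilt 0.32 F [ 0.15 -0.21 -1.56] g 0.13 q7 [-0.43  0.02  0.73  2.04 -0.01  1.08  0.91]
travel [-0.0021  0.1313  0.0785] twist 0.415
```

```bash
python3 -m pendant '[{"travel":[0,0.004,0.002],"twist":0.01},{"travel":[-0.001,0.013,0.008],"twist":0.04},{"travel":[-0.002,0.029,0.017],"twist":0.09},{"travel":[-0.002,0.047,0.028],"twist":0.15},{"travel":[-0.002,0.066,0.039],"twist":0.21},{"travel":[-0.002,0.084,0.05],"twist":0.27},{"travel":[-0.002,0.102,0.061],"twist":0.32},{"travel":[-0.002,0.118,0.07],"twist":0.37},{"travel":[-0.002,0.128,0.076],"twist":0.405},{"travel":[-0.002,0.131,0.0785],"twist":0.415}]'; python3 -m pendant '[{"travel":[0,0,0],"twist":0},{"travel":[0,0,0],"twist":0}]';  python3 - <<'E'
from h import *
c,s=np.cos(np.radians(10.6)),np.sin(np.radians(10.6))
plan(.4965-.065*c,.0015-.065*s,.11,10.6)
for n in('scene','top','wrist'): cv2.imwrite(f'pics/{n}5.png',ctrl.get_image(n)[:,:,::-1])
im=cv2.imread('pics/top5.png')[160:290,140:280]; cv2.imwrite('pics/t5.png',cv2.resize(im,None,fx=4,fy=4,interpolation=cv2.INTER_CUBIC))
im=cv2.imread('pics/scene5.png')[180:280,220:350]; cv2.imwrite('pics/s5.png',cv2.resize(im,None,fx=5,fy=5,interpolation=cv2.INTER_CUBIC))
plan()
E
```

```text
time: 9.7
position: [0.4327, -0.0103, 0.1098]
tool_rot: [-0.15, 1.567, 0.141]
ft_force: [-0.4, -0.2, -1.7]
grip_width: 0.14
time: 9.95
position: [0.4328, -0.011, 0.1098]
tool_rot: [-0.149, 1.567, 0.14]
ft_force: [0.2, 0.4, -1.7]
grip_width: 0.133
t 9.95 p [ 0.4328 -0.011   0.1098] zhead 10.57 tilt 0.34 F [ 0.2   0.39 -1.71] g 0.133 q7 [-0.58 -0.08  0.53  2.12  0.05  1.09  0.11]
travel [-0.0002  0.0006 -0.0001] twist -0.0005
t 10.1 p [ 0.4327 -0.0108  0.1098] zhead 10.58 tilt 0.33 F [ 0.1   0.46 -1.07] g 0.131 q7 [-0.58 -0.08  0.53  2.12  0.05  1.09  0.1 ]
```

View pics/t5.png

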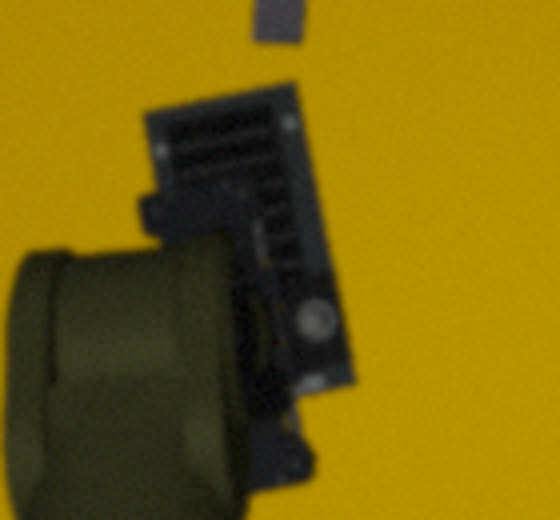

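View pics/s5.png

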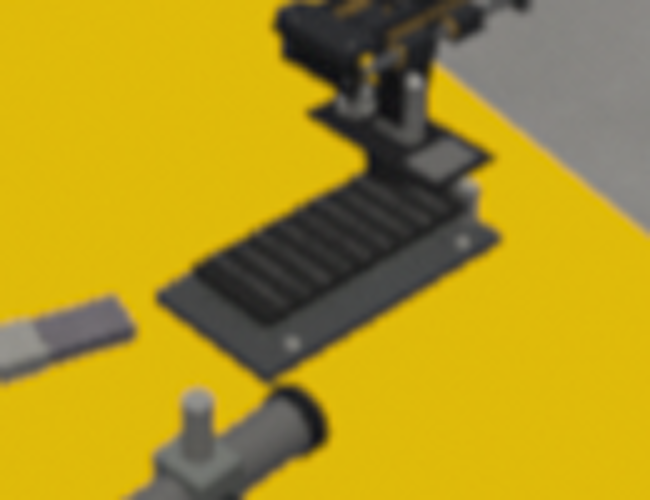

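View pics/wrist5.png

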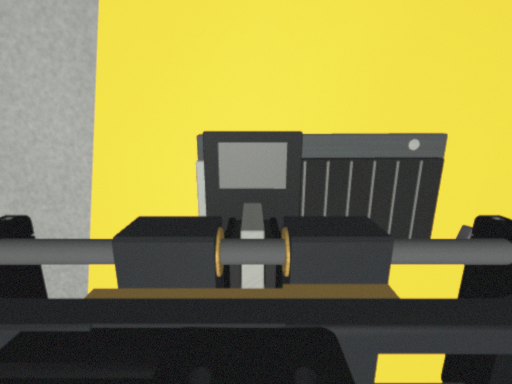

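Run:
```python
from h import *
p=np.array([.4327,-.0108,.1098]);s=ctrl.get_state();Rm=R.from_rotvec(s['tool_rot']).as_matrix()
m=ctrl.camera_model('wrist');T=np.array(m['T_tool_cam']);K=np.array(m['K'])
def wr(u,v,z):
    d=Rm@T[:3,:3]@np.linalg.inv(K)@[u,v,1]; c=p+Rm@T[:3,3]; return c+d*(z-c[2])/d[2]
for z in (.008,.012,.02):
    a,b=wr(197.5,135,z),wr(446,134,z); d=b-a; print(z,a,b,np.linalg.norm(d),np.degrees(np.arctan2(d[1],d[0])))
    n=np.array([d[1],-d[0],0])/np.linalg.norm(d); print('mid',(a+b)/2+n*.06)
print('plate ends',wr(302,158,.038),wr(440,157,.038),'stop',wr(200,162,.046))
print('ball',ray('top',140+(317.5)/4-.5,160+318.5/4-.5,.1048))
```

```text
0.008 [0.37086741 0.03579737 0.008     ] [0.6020702 0.07995   0.008    ] 0.23538094324112394 10.811557691171533
mid [ 0.49772357 -0.00106128  0.008     ]
0.012 [0.37161595 0.03611384 0.012     ] [0.59931456 0.07959727 0.012     ] 0.23181342484119516 10.811557691171531
mid [ 0.49672002 -0.00107941  0.012     ]
0.02 [0.37311305 0.03674676 0.02      ] [0.59380326 0.07889181 0.02      ] 0.22467838804133752 10.811557691171533
mid [ 0.49471292 -0.00111568  0.02      ]
plate ends [0.46728096 0.03549026 0.038     ] [0.58331752 0.05806378 0.038     ] stop [0.38295788 0.01735848 0.046     ]
ball [ 0.44171555 -0.05671608  0.1048    ]
```

```bash
python3 -m pendant '[{"travel":[0.001,0,0],"twist":0},{"travel":[0.004,0,0],"twist":0},{"travel":[0.009,0,0],"twist":0},{"travel":[0.015,0,0],"twist":0},{"travel":[0.02,0,0],"twist":0},{"travel":[0.024,0,0],"twist":0},{"travel":[0.027,0,0],"twist":0},{"travel":[0.029,0,0],"twist":0},{"travel":[0.031,0,0],"twist":0},{"travel":[0.031,0,0],"twist":0}]';python3 - <<'E'
from h import *
c,s=np.cos(np.radians(10.7)),np.sin(np.radians(10.7))
plan(.497-.065*c,.0005-.065*s,.077,10.6)
E
```

```text
time: 11.35
position: [0.4327, -0.011, 0.079]
tool_rot: [-0.149, 1.567, 0.141]
ft_force: [-1.8, -0.3, 2.5]
grip_width: 0.133
t 11.35 p [ 0.4327 -0.011   0.079 ] zhead 10.57 tilt 0.33 F [-1.84 -0.29  2.51] g 0.133 q7 [-0.58 -0.03  0.54  2.15  0.03  1.02  0.13]
travel [ 0.002  -0.0006  0.0003] twist -0.0005
```

```bash
python3 -m pendant '[{"travel":[0.001,0,0],"twist":0},{"travel":[0.002,0,0],"twist":0},{"travel":[0.002,0,0],"twist":0},{"travel":[0.002,0,0],"twist":0}]';python3 - <<'E'
from h import *
c,s=np.cos(np.radians(10.7)),np.sin(np.radians(10.7))
plan(.497+.07*c,.0005+.07*s,.077,10.6)
E
```

```text
time: 11.85
position: [0.4327, -0.011, 0.0771]
tool_rot: [-0.149, 1.568, 0.141]
ft_force: [-2.2, -1.2, 4.0]
grip_width: 0.133
t 11.85 p [ 0.4327 -0.011   0.0771] zhead 10.58 tilt 0.33 F [-2.18 -1.18  3.98] g 0.133 q7 [-0.58 -0.03  0.54  2.15  0.02  1.02  0.13]
travel [-0.0002 -0.0003  0.1353] twist -0.0004
```

```bash
python3 -m pendant '[{"travel":[0,0,0.002],"twist":0},{"travel":[0,0,0.006],"twist":0},{"travel":[0,0,0.013],"twist":0},{"travel":[0,0,0.02],"twist":0},{"travel":[0,0,0.027],"twist":0},{"travel":[0,0,0.034],"twist":0},{"travel":[0,0,0.041],"twist":0},{"travel":[0,0,0.048],"twist":0},{"travel":[0,0,0.055],"twist":0},{"travel":[0,0,0.062],"twist":0}]';python3 - <<'E'
from h import *
c,s=np.cos(np.radians(10.7)),np.sin(np.radians(10.7))
plan(.497+.07*c,.0005+.07*s,.077,10.6)
E
```

```text
time: 13.1
position: [0.4941, 0.0005, 0.077]
tool_rot: [-0.149, 1.567, 0.141]
ft_force: [-3.5, -0.2, 4.2]
grip_width: 0.131
t 13.1 p [0.4941 0.0005 0.077 ] zhead 10.58 tilt 0.33 F [-3.5  -0.16  4.21] g 0.131 q7 [-0.57  0.12  0.54  2.02 -0.07  1.02  0.19]
travel [-0.0002 -0.0004  0.0728] twist -0.0004
```

```bash
python3 -m pendant '[{"travel":[0,0,0.007],"twist":0},{"travel":[0,0,0.014],"twist":0},{"travel":[0,0,0.021],"twist":0},{"travel":[0,0,0.028],"twist":0},{"travel":[0,0,0.035],"twist":0},{"travel":[0,0,0.042],"twist":0},{"travel":[0,0,0.049],"twist":0},{"travel":[0,0,0.056],"twist":0},{"travel":[0,0,0.063],"twist":0},{"travel":[0,0,0.069],"twist":0}]';python3 -m pendant '[{"travel":[0,0,0.001],"twist":0},{"travel":[0,0,0.001],"twist":0},{"travel":[0,0,0.001],"twist":0}]';python3 - <<'E'
from h import *
plan(.56,.0,.1,10.6)
s=ctrl.get_state();c,n=np.cos(np.radians(10.7)),np.sin(np.radians(10.7));d=s['position'][:2]-np.array([.497,.0005]);print('wiper xy',d@[c,n],d@[-n,c])
E
```

```text
time: 14.35
position: [0.5624, 0.0132, 0.0768]
tool_rot: [-0.149, 1.567, 0.141]
ft_force: [-2.7, -0.3, 3.3]
grip_width: 0.132
time: 14.72
position: [0.5637, 0.0135, 0.077]
tool_rot: [-0.149, 1.566, 0.141]
ft_force: [-2.1, -0.2, 4.2]
grip_width: 0.128
t 14.72 p [0.5637 0.0135 0.077 ] zhead 10.57 tilt 0.31 F [-2.06 -0.21  4.22] g 0.128 q7 [-0.54  0.28  0.53  1.85 -0.16  1.05  0.24]
travel [-0.0229 -0.0127 -0.0062] twist -0.0005
wiper xy 0.06797124324209544 0.000343451084633383
```

```bash
python3 -m pendant '[{"travel":[-0.001,0,0],"twist":0},{"travel":[-0.004,0,0],"twist":0},{"travel":[-0.01,0,0],"twist":0},{"travel":[-0.019,0,0],"twist":0},{"travel":[-0.03,0,0],"twist":0},{"travel":[-0.042,0,0],"twist":0},{"travel":[-0.053,0,0],"twist":0},{"travel":[-0.062,0,0],"twist":0},{"travel":[-0.067,0,0],"twist":0},{"travel":[-0.068,0,0],"twist":0}]'
python3 - <<'E'
from h import *
im=cv2.imread('pics/scene0.png'); cv2.imwrite('pics/s6.png',cv2.resize(im[240:330,230:300],None,fx=8,fy=6.5,interpolation=cv2.INTER_CUBIC))
im=cv2.imread('pics/top0.png'); cv2.imwrite('pics/t6.png',cv2.resize(im[98:163,75:145],None,fx=8,fy=8,interpolation=cv2.INTER_CUBIC))
plan()
E
```

```text
time: 15.98
position: [0.5638, 0.0139, 0.1453]
tool_rot: [-0.149, 1.566, 0.141]
ft_force: [-0.2, 0.3, -2.2]
grip_width: 0.134
t 15.97 p [0.5638 0.0139 0.1453] zhead 10.58 tilt 0.3 F [-0.19  0.31 -2.22] g 0.134 q7 [-0.56  0.2   0.55  1.79 -0.11  1.18  0.2 ]
```

View pics/s6.png

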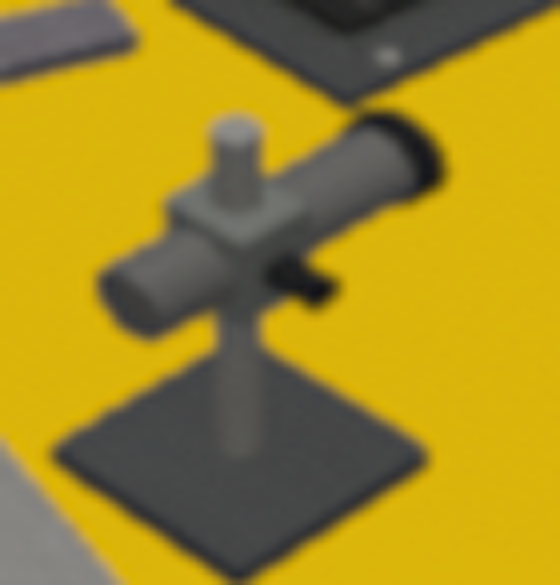

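View pics/t6.png

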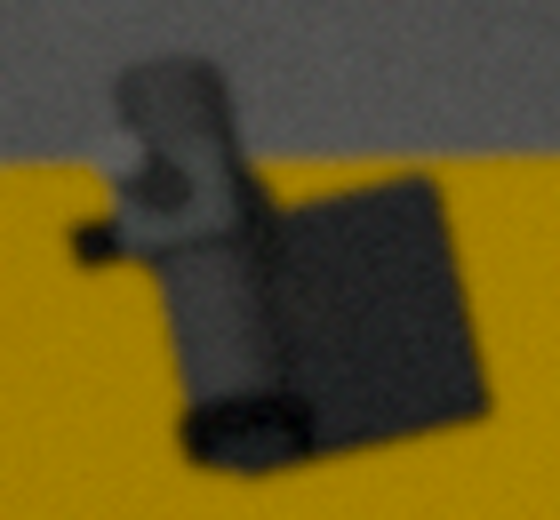

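Run:
```python
from h import *
from scipy.optimize import least_squares
S=lambda u,v:(230+(u+.5)/8-.5,240+(v+.5)/6.5-.5)
Tp=lambda u,v:(75+(u+.5)/8-.5,98+(v+.5)/8-.5)
# local scope coords: x back, z
obs=[('scene',(135,-50,16),S(240,568)),]
def loc(P,x,y,a): return np.array([x+np.cos(a)*P[0]-np.sin(a)*P[1],y+np.sin(a)*P[0]+np.cos(a)*P[1],P[2]])
# scene looks from far (+x): which corners?
for P in [(35,50),(35,-50),(135,50),(135,-50)]:
    q=loc((P[0]/1e3,P[1]/1e3,.016),.6855,.2445,np.radians(12)); 
    u,v=proj('scene',q); a,b=proj('top',q); print(P,'s6',(u-230)*8,(v-240)*6.5,'t6',(a-75)*8,(b-98)*8)
for P in [(0,0,.14),(85,0,.206),(137,0,.14),(0,22,.14),(0,-22,.14),(0,0,.118)]:
    q=loc((P[0]/1e3,P[1]/1e3,P[2]),.6855,.2445,np.radians(12)); 
    u,v=proj('scene',q); a,b=proj('top',q); print(P,'s6',(u-230)*8,(v-240)*6.5,'t6',(a-75)*8,(b-98)*8)
```

```text
(35, 50) s6 410.159312164586 457.03604923787634 t6 227.54928339340745 444.7037735109309
(35, -50) s6 225.44407665108474 334.92170704110094 t6 484.97162431281026 387.325600638585
(135, 50) s6 205.89363101767526 578.7098658518032 t6 182.1047252836496 199.44062190990246
(135, -50) s6 23.537940594598922 445.3855820580774 t6 436.7134158120814 143.69469836109693
(0, 0, 0.14) s6 388.19767987070645 158.34597412824778 t6 248.06165202928548 424.0143216834399
(85, 0, 0.206) s6 210.0986661255033 135.23078011935033 t6 121.47828863862242 121.61150437127742
(137, 0, 0.14) s6 97.94409392490616 311.64334884415734 t6 177.8114423370031 47.23377409996567
(0, 22, 0.14) s6 431.72689782077623 183.90851451311443 t6 183.7891142758209 438.3243256320975
(0, -22, 0.14) s6 345.6314407405084 133.34894321338703 t6 312.2066078912245 409.732723293911
(0, 0, 0.118) s6 387.18230568337276 195.01480500486798 t6 272.53137653217584 439.4383726828546
```

Run:
```python
from h import *
from scipy.optimize import least_squares
S=lambda u,v:(230+(u+.5)/8-.5,240+(v+.5)/6.5-.5)
Tp=lambda u,v:(75+(u+.5)/8-.5,98+(v+.5)/8-.5)
def loc(P,x,y,a): return np.array([x+np.cos(a)*P[0]-np.sin(a)*P[1],y+np.sin(a)*P[0]+np.cos(a)*P[1],P[2]])
o=[('scene',(.035,.05,.016),S(428,455)),('scene',(.135,.05,.016),S(238,570)),('scene',(.135,-.05,.016),S(52,450)),('scene',(.085,0,.206),S(237,128)),
('top',(.035,-.05,.016),Tp(488,408)),('top',(.135,-.05,.016),Tp(430,175)),('top',(0,0.022,.14),Tp(186,447)),('top',(0,-0.022,.14),Tp(312,425)),('top',(.085,0,.206),Tp(128,150))]
for sel in ('scene','top','both'):
    oo=[q for q in o if sel in('both',q[0])]
    f=lambda p:np.concatenate([proj(n,loc(P,*p))-uv for n,P,uv in oo])
    r=least_squares(f,[.6855,.2445,.2],loss='soft_l1'); print(sel,r.x,np.degrees(r.x[2]),f(r.x).round(1).tolist())
    x,y,a=r.x; print('focus',x-.08*np.cos(a),y-.08*np.sin(a),'grip',x-.125*np.cos(a),y-.125*np.sin(a))
```

```text
scene [0.67761875 0.24266484 0.23978152] 13.738469243912327 [0.8, -0.8, -0.1, 0.7, -0.5, -0.7, -0.1, 0.6]
focus 0.5999075607904831 0.22366560585693676 grip 0.5561950159948527 0.21297853762051186
top [0.67910048 0.24472134 0.21757825] 12.466315688372907 [-0.2, -0.2, 0.8, -1.5, 0.0, 1.7, 0.3, 0.8, -0.8, -0.6]
focus 0.6009866345671759 0.22745209139505956 grip 0.5570475958003317 0.21773813894274882
both [0.67814884 0.24410279 0.230275  ] 13.193785907187829 [0.7, -0.4, -0.4, 1.0, -0.6, -0.6, -0.2, 0.8, -0.2, -0.1, 0.4, -1.3, 0.2, 2.2, 0.5, 1.0, -1.0, -0.2]
focus 0.6002605437761492 0.22584317040933977 grip 0.5564483789296399 0.2155721329027245
```

Run:
```python
from h import *
plan(.5602,.115,.1453,10.6+46)
```

```text
t 15.97 p [0.5638 0.0139 0.1453] zhead 10.58 tilt 0.3 F [-0.19  0.31 -2.22] g 0.134 q7 [-0.56  0.2   0.55  1.79 -0.11  1.18  0.2 ]
travel [-0.0006  0.1001  0.015 ] twist -0.8032
```

```bash
python3 -m pendant '[{"travel":[0,0.003,0],"twist":-0.02},{"travel":[0,0.01,0.001],"twist":-0.08},{"travel":[0,0.022,0.003],"twist":-0.17},{"travel":[0,0.036,0.005],"twist":-0.29},{"travel":[0,0.05,0.007],"twist":-0.4},{"travel":[0,0.064,0.009],"twist":-0.52},{"travel":[0,0.078,0.012],"twist":-0.63},{"travel":[0,0.09,0.013],"twist":-0.72},{"travel":[0,0.098,0.015],"twist":-0.78},{"travel":[0,0.1,0.015],"twist":-0.8}]'
python3 - <<'E'
from h import *
plan(.5566,.216,.1453,102.9)
E
```

```text
time: 17.23
position: [0.5598, 0.1158, 0.1442]
tool_rot: [-0.773, 1.434, 0.766]
ft_force: [-0.5, -0.3, -1.1]
grip_width: 0.137
t 17.23 p [0.5598 0.1158 0.1442] zhead 56.54 tilt 0.31 F [-0.55 -0.3  -1.14] g 0.137 q7 [-0.6   0.21  0.39  1.76 -0.08  1.18  0.8 ]
travel [-0.0016  0.0579  0.0819] twist -0.8092
```

```bash
python3 -m pendant '[{"travel":[0,0.002,0.002],"twist":-0.02},{"travel":[0,0.006,0.008],"twist":-0.08},{"travel":[-0.001,0.013,0.018],"twist":-0.17},{"travel":[-0.001,0.021,0.029],"twist":-0.29},{"travel":[-0.001,0.029,0.041],"twist":-0.4},{"travel":[-0.001,0.037,0.053],"twist":-0.52},{"travel":[-0.001,0.045,0.064],"twist":-0.63},{"travel":[-0.001,0.052,0.074],"twist":-0.72},{"travel":[-0.001,0.056,0.08],"twist":-0.78},{"travel":[-0.001,0.058,0.082],"twist":-0.809}]'; python3 -m pendant '[{"travel":[0,0,0],"twist":0},{"travel":[0,0,0],"twist":0}]'
python3 - <<'E'
from h import *
plan(.5566,.216,.1453,102.9)
for n in('scene','top','wrist'): cv2.imwrite(f'pics/{n}7.png',ctrl.get_image(n)[:,:,::-1])
im=cv2.imread('pics/top7.png')[95:200,70:180]; cv2.imwrite('pics/t7.png',cv2.resize(im,None,fx=5,fy=5,interpolation=cv2.INTER_CUBIC))
im=cv2.imread('pics/scene7.png')[190:330,220:350]; cv2.imwrite('pics/s7.png',cv2.resize(im,None,fx=4,fy=4,interpolation=cv2.INTER_CUBIC))
E
```

```text
time: 18.48
position: [0.5565, 0.2163, 0.1444]
tool_rot: [-1.377, 1.099, 1.373]
ft_force: [-0.0, 0.2, -2.0]
grip_width: 0.129
time: 18.73
position: [0.5565, 0.2157, 0.1444]
tool_rot: [-1.377, 1.1, 1.372]
ft_force: [-0.5, 0.1, -1.7]
grip_width: 0.133
t 18.73 p [0.5565 0.2157 0.1444] zhead 102.89 tilt 0.35 F [-0.48  0.13 -1.67] g 0.133 q7 [-0.63  0.26  0.25  1.7  -0.06  1.2   1.43]
travel [-0.0009 -0.0002  0.0002] twist -0.0001
```

View pics/t7.png

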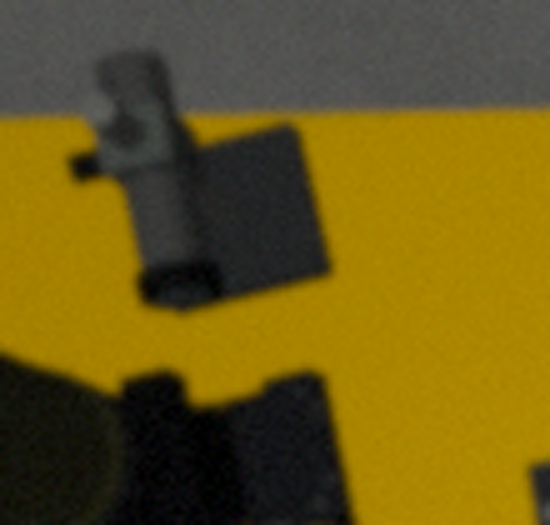

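View pics/s7.png

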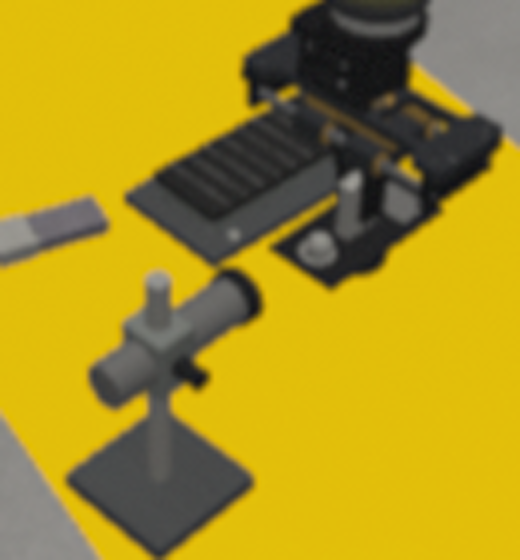

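View pics/wrist7.png

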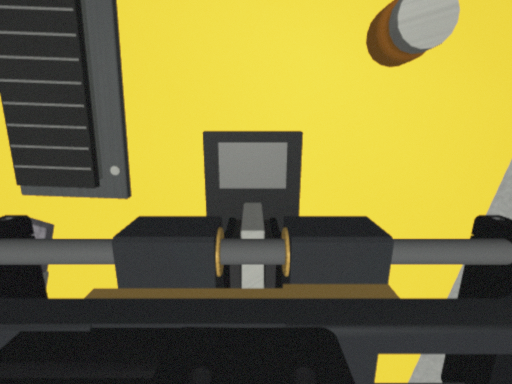

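Run:
```python
from h import *
print('ball',ray('scene',220+319.5/4-.5,190+247.5/4-.5,.1395))
a=np.radians(13);L=np.array([.678,.244,.14])
for d in(0,-.08,.137):
    u,v=proj('scene',L+d*np.array([np.cos(a),np.sin(a),0])); print(d,(u-220)*4,(v-190)*4)
```

```text
ball [0.60169126 0.22808813 0.1395    ]
0 242.5386127482709 293.39102261955895
-0.08 317.7464172888674 242.6484860150331
0.137 100.68144306393367 389.10173601282577
```

Run:
```python
from h import *
plan()
print(ctrl.close_job())
```

```text
t 18.88 p [0.5565 0.2159 0.1445] zhead 102.92 tilt 0.33 F [-0.08  0.26 -1.1 ] g 0.133 q7 [-0.63  0.26  0.25  1.7  -0.06  1.2   1.43]
the job is handed in; nothing more can be done
None
```

I handed the job in at 18.9 s; no verdict was reported, so what follows comes from my own measurements.

- **Pick-up:** I gripped the nearer tray by its fin with 50 N. The jaws stopped at about 11.6 mm, which fits the 12 mm fin.
- **Wiping stroke:** The foot went down about 65 mm before the plate's middle, towards the stop bar. I drew it in one stroke to about 68 mm past the middle, less than 1 mm off the centre line. By arm height the plate was in about 5 mm, and the vertical force rose about 5–6 N, which fits. There was one short gap between the two move commands, with no time passing in it.
- **Carry and final position:** The tool's measured tilt was about 0.3 degrees at every stop. The last scene picture shows the ball in its pocket, about 2–3 mm from the estimated focus point. At hand-in the tray was still held, with its foot about 100 mm up.
- **Camera and bystanders:** In the last scene picture the tray is clear of the inspection camera. The arm did not go near the brush or jar and passed well above the bottle, but I did not re-measure where they stand.

**Disagreement:** My first estimate of the lens position, from one view, differed by about 7 mm from the later two-view fit. I used the two-view fit. The two views fitted separately agree with each other to about 4 mm at the focus point.

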